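# Park the microscope parts on their outlined pads

### The arm

A 6-joint arm with a two-finger parallel gripper is mounted at the origin on the work surface. World frame = base frame: x ahead of the robot, y to its left, z up, the work surface at z = 0. Lengths are in m, angles in rad, forces in N, time in s.
With the tool pointing down it reaches from about 0.35 to 0.975 m from the base axis. Payload 7.1 kg.
Tool frame: the origin (TCP) lies midway between the tips of the shut fingers; the grasp point (between the pads) lies 19 mm behind it; z points along the fingers, y is the line along which they close (so a half turn about z gives the same grasp; the last joint's range is limited). The gripper opens to 88 mm and grips with 3 to 60 N. Pads are 20 mm wide; open, the fingers measure 115 mm over their backs; the gripper's body (75 mm by 178 mm) begins 61 mm behind the grasp point.
Start: joints at [1.089, 0.423, 1.63, -0, 1.089, -0.019], TCP at [0.279, 0.559, 0.223] pointing down, gripper open.
Joint ranges: [-3, 3], [-0.9, 2.11], [0.09, 2.58], [-1.31, 4.45], [0.11, 2.69], [-2.54, 2.54]. Speed limits (rad/s): [2.39, 2.39, 3.01, 3.14, 3.14, 3.14].

### API

Orientations are given as a rotation vector (axis times angle).
In Python, from workcell import env gives the robot as it stands.
- The arm moves only by the tool step_arm, never from a script. Its argument "increments" is text: rows parted by semicolons, each of 7 numbers parted by spaces: the shift along the tool's x, y, z in m, then the turn, a rotation vector about the tool's x, y, z in rad, then the closure, from -1 (fully open) to 1 (shut). In form: x y z wx wy wz claw; .... A call has 1 to 10 rows; each row is the pose to reach, as a shift and turn from the pose commanded when the call began, along the tool's axes at that moment; what a row does not reach only later rows make up. A row lasts 1/8 s, in which the tool goes at most 62.5 mm and 10.7 degrees, less where a joint would pass 70% of its speed; a pose out of reach is approached as far as the arm can. A call with a gripper value outside its range is refused whole. The fingers move at their own pace and stop on an object; "grip_force" is the grip in N (left out, the last holds). Time passes only in rows, so rows that repeat a pose let the fingers close. It gives the time, the measured TCP pose, the force, the opening and the grip force at its end, in the units of the state.
- env.get_state(): the state, without advancing time (a new reading comes with each control period).
- env.camera(name): name is "scene" or "top" or "wrist"; returns the picture (420x560x3 uint8, red, green, blue); there is no depth.
- env.camera_info(name): a dict with "intrinsics" (3x3 intrinsics, pixels), "distortion" ([k1, k2, p1, p2, k3] as OpenCV has them; the pictures are not rectified), "rvec" (rotation vector, rad) and "tvec" (3), from world to camera coordinates, as OpenCV has them. Camera axes: x right, y down, z forward; pixel columns grow to the right and rows downward; lengths in m; the calibration is good to about 2 mm. A picture is of the moment at which its call begins: read the wrist's pose just before it. camera_info takes no time and is no camera call; for the wrist camera it gives the pose at the moment of the call.
- env.finish_job(): hands the job in; it is judged then, once.
The state is a dict: "time": time; "joint_pos": joint angles; "qvel": joint speeds; "effort": joint torques, N m; "position": TCP position; "tcp_rot": TCP orientation; "wrist_force": force on the tool from outside, world axes, zero at the start; "ft_torque": the same for the moment, N m; "width": opening from 0.0 (shut) to 1.0 (fully open); "finger_force": force on a finger pad.
Only numpy, scipy, OpenCV 4.12 (cv2) and the standard library are available. Lean on these libraries where they do the work, as an engineer would, in place of code of your own. Each camera call takes 0.05 s, during which the arm holds its last target. There are 200 camera calls.

### The job

The microscope has been serviced: put its four loose parts away, each standing upright, released, on the rubber pad whose white outline has the shape and size of its foot, centred in the outline and, for the square block and the oblong slide case, lined up with it. They are optics, so lower them onto the pads, do not drop them, and leave the oil bottle and the tally counter alone where they stand.

Things in the scene. Friction and masses are not known exactly. Their poses are not given: they have to be found in the camera images.
- condenser: Microscope condenser, loose, standing upright: a squat black round drum 60 mm in diameter up to 30 mm high, with a steel band, a narrower (48 mm) top and a glass lens; 40 mm high overall, about 0.16 kg. Origin: centre of its underside, z up.
- eyepiece: Microscope eyepiece, loose, standing upright on its wide end: a black round foot 34 mm in diameter and 30 mm high, above it a steel tube 23 mm in diameter, 54 mm high overall, about 0.09 kg. Origin: centre of its underside, z up.
- filter_block: Fluorescence filter block, loose, lying upright: a bare aluminium block with a square foot 48 x 48 mm (sides along its x and y) and 40 mm high, round black-rimmed glass windows in its top and two sides; about 0.12 kg. Origin: centre of its underside, z up.
- slide_case: Flat grey plastic case for microscope slides, loose, lying flat: 90 mm long (its x) by 40 mm wide (its y) by 30 mm high, a paper label on top, a black seam around it and a small black latch standing 1.5 mm out of the middle of one long side (looks only); about 0.09 kg. Origin: centre of its underside, z up.
- pad_condenser: Fixed dark rubber pad lying on the bench, 6 mm thick, flat top with a white line (3 mm wide) that draws the outline of one foot: a large circle, 60 mm inside the line, on a round pad 92 mm in diameter. For the condenser. Origin: centre of its underside, z up; the outline is centred on it.
- pad_eyepiece: Fixed dark rubber pad lying on the bench, 6 mm thick, flat top with a white line (3 mm wide) that draws the outline of one foot: a small circle, 34 mm inside the line, on a round pad 70 mm in diameter. For the eyepiece. Origin: centre of its underside, z up; the outline is centred on it.
- pad_filter_block: Fixed dark rubber pad lying on the bench, 6 mm thick, flat top with a white line (3 mm wide) that draws the outline of one foot: a square, 48 x 48 mm inside the line, sides along its x and y, on a square pad 84 x 84 mm. For the filter block, any of the four ways round. Origin: centre of its underside, z up; the outline is centred on it.
- pad_slide_case: Fixed dark rubber pad lying on the bench, 6 mm thick, flat top with a white line (3 mm wide) that draws the outline of one foot: an oblong, 90 mm (its x) by 40 mm (its y) inside the line, on an oblong pad 116 x 70 mm. For the slide case, either way round. Origin: centre of its underside, z up; the outline is centred on it.
- oil_bottle: Bystander: small loose brown glass bottle with a white cap, 30 mm in diameter, 62 mm high, standing at the robot's left. Origin: centre of its underside.
- tally_counter: Bystander: small loose steel hand counter, a round drum 42 mm in diameter, 26 mm high, with an 8 mm push button on top, standing at the robot's right. Origin: centre of its underside.
Things that resemble listed ones, but are neither listed nor needed, are in the scene too. Leave any green look-alike of the condenser alone.

How it is judged:
By the outcome, as a careful person would: the job done as asked, in the order asked, and still so for the second after the job is handed in, with the robot touching nothing.
It also fails if it takes over 99 s, if anything falls off the work surface, if the arm or the gripper's body presses on something with over 40 N, if the wrist force passes 120 N, or if a joint passes its speed limit or range.

## Working session

There is one attempt and no reset: what is moved stays moved. The work goes in short steps, Python scripts to look and compute and a tool call to move; the robot and the scene stay as the last step left them, time stands still between calls to the robot, and variables do not carry over. Pictures are saved under pics/ and viewed, at most 14 in all, crops included, and the job is handed in when it is done.

Besides the shell and the picture viewer there is one more tool, called as name(argument=value, ...) on one line, values as JSON. step_arm: Moves the arm, as the interface text tells. Its arguments: {"type":"object","properties":{"increments":{"type":"string"},"grip_force":{"type":"number"}},"required":["increments"]}

```bash
mkdir -p pics; ls; python3 - <<'E'
from workcell import env
import cv2,numpy as np
np.set_printoptions(precision=4,suppress=True)
for n in("scene","top"):
    cv2.imwrite(f"pics/{n}0.png",env.camera(n)[:,:,::-1])
    i=env.camera_info(n);print(n,i)
print(env.get_state())
E
```

```text
pics
scene {'intrinsics': array([[534.9723,   0.    , 272.1647],
       [  0.    , 534.9723, 212.4286],
       [  0.    ,   0.    ,   1.    ]]), 'distortion': array([-0.1173,  0.    ,  0.    ,  0.    ,  0.    ]), 'rvec': array([ 0.6992,  2.757 , -0.8859]), 'tvec': array([ 0.476 , -0.1734,  1.8874])}
top {'intrinsics': array([[422.6799,   0.    , 285.8219],
       [  0.    , 422.6799, 203.3997],
       [  0.    ,   0.    ,   1.    ]]), 'distortion': array([0.0311, 0.    , 0.    , 0.    , 0.    ]), 'rvec': array([ 2.1511, -2.1781,  0.173 ]), 'tvec': array([-0.0134,  0.5173,  1.0853])}
{'time': 0.1, 'joint_pos': array([ 1.089 ,  0.4238,  1.6306,  0.    ,  1.0886, -0.019 ]), 'qvel': array([ 0.0015, -0.002 , -0.0025,  0.0004, -0.0007, -0.0007]), 'effort': array([  0.0009, -54.5611, -27.4324,   0.0645,   0.0188,  -0.    ]), 'position': array([0.2788, 0.5588, 0.222 ]), 'tcp_rot': array([-0.7205, -3.0575,  0.0021]), 'wrist_force': array([ 0.3593,  0.1985, -0.2431]), 'ft_torque': array([ 0.0106,  0.0369, -0.018 ]), 'finger_force': 0.0, 'width': 0.9988853825720974}
```

View pics/top0.png

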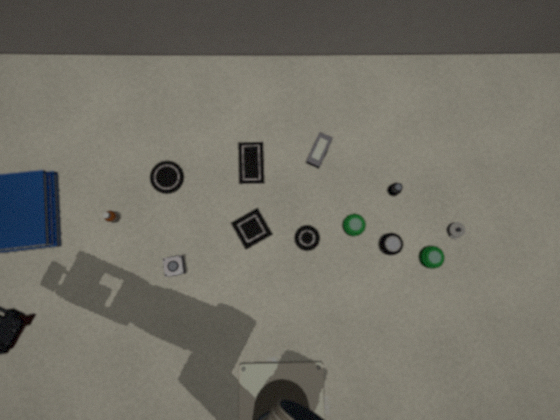

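View pics/scene0.png

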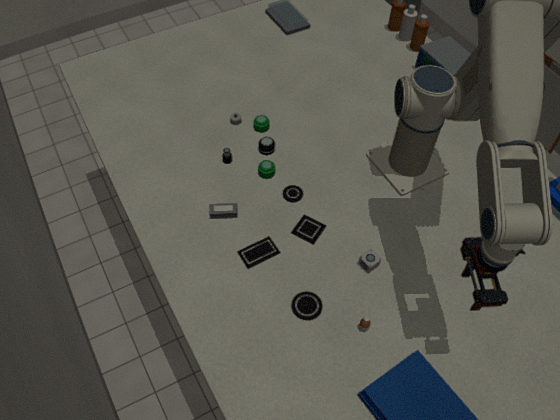

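Top view (robot at the bottom, x up, y left):
- **Pads:** condenser (167,177), slide case (251,163), filter block (251,228), eyepiece (307,237).
- **Parts:** filter block (174,266), slide case (319,150), eyepiece (395,188), black condenser (391,243).
- **Leave alone:** green look-alikes (354,225) and (431,257), bottle (112,216), counter (456,230).

The scene view agrees with this.

```bash
cat > h.py <<'E'
from workcell import env
import cv2,numpy as np
from scipy.spatial.transform import Rotation as R
np.set_printoptions(precision=4,suppress=True)
def ray(info,uv,z):
    """pixels -> world points on plane z"""
    uv=np.asarray(uv,float).reshape(-1,1,2)
    n=cv2.undistortPoints(uv,info["intrinsics"],np.asarray(info["distortion"])).reshape(-1,2)
    Rm=cv2.Rodrigues(np.asarray(info["rvec"]))[0]; c=-Rm.T@info["tvec"]
    d=np.c_[n,np.ones(len(n))]@Rm
    return (c+d*((z-c[2])/d[:,2])[:,None])[:,:2]
def go(x,y,z,yaw=None,s=None):
    """tool-frame shift and turn to TCP (x,y,z), finger line at world angle yaw, tool straight down"""
    s=s or env.get_state(); T=R.from_rotvec(s["tcp_rot"]); t=T.inv().apply(np.array([x,y,z])-s["position"])
    M=T.as_matrix()
    if yaw is None: yaw=np.arctan2(M[1,1],M[0,1])
    cur=np.arctan2(M[1,1],M[0,1]); d=(yaw-cur+np.pi/2)%np.pi-np.pi/2
    yw=cur+d; ty=np.array([np.cos(yw),np.sin(yw),0]); tz=np.array([0,0,-1.]); G=np.c_[np.cross(ty,tz),ty,tz]
    w=(T.inv()*R.from_matrix(G)).as_rotvec()
    print("shift",t.round(4),"turn",w.round(4),"j6",s["joint_pos"][5].round(3))
def snap(n,f):
    i=env.camera_info(n); im=env.camera(n); cv2.imwrite(f"pics/{f}.png",im[:,:,::-1]); np.savez(f"pics/{f}.npz",im=im,**i); return i,im
E
python3 - <<'E'
from h import *
i=env.camera_info("top"); j=env.camera_info("scene")
P=dict(pc=((167,177),(307,306),.006),ps=((251,163),(259,252),.006),pf=((251.5,228),(309,229),.006),pe=((307,237.5),(293,193),.006),
fb=((174,266),(370,260),.04),sc=((319,150),(223,209),.03),ep=((398,187),(227,151),.054),co=((393,243),(266,143),.04),g1=((354,224),(266,168),.02),g2=((432,257),(261,123),.02),tc=((457,230),(235,118),.026),ob=((112,216),(364,324),.03))
for k,(a,b,z) in P.items(): print(k,ray(i,a,z)[0],ray(j,b,z)[0])
s=env.get_state(); w=env.camera_info("wrist"); Rm=cv2.Rodrigues(w["rvec"])[0]; print("cam",-Rm.T@w["tvec"],"axes",Rm, w["intrinsics"][0],w["distortion"]); T=R.from_rotvec(s["tcp_rot"]); print(T.as_matrix(),T.inv().apply(-Rm.T@w["tvec"]-s["position"]))
print("footprint",ray(w,[(0,0),(559,0),(559,419),(0,419)],0))
go(.53,.27,.26,s=s)
E
```

```text
pc [0.5967 0.3009] [0.596  0.3093]
ps [0.6338 0.0734] [0.6328 0.0798]
pf [0.4551 0.0726] [0.4516 0.0794]
pe [ 0.4277 -0.0764] [ 0.4239 -0.0713]
fb [0.3577 0.269 ] [0.3609 0.2825]
sc [ 0.6627 -0.112 ] [ 0.666  -0.1057]
ep [ 0.5548 -0.315 ] [ 0.5532 -0.3063]
co [ 0.4088 -0.2987] [ 0.4106 -0.2875]
g1 [ 0.4614 -0.202 ] [ 0.4574 -0.2005]
g2 [ 0.3714 -0.4061] [ 0.3702 -0.4016]
tc [ 0.4419 -0.4749] [ 0.4457 -0.4649]
ob [0.4894 0.4341] [0.4905 0.4441]
cam [0.2084 0.5952 0.3835] axes [[ 0.4476  0.8942 -0.0011]
 [ 0.856  -0.4281  0.2899]
 [ 0.2587 -0.1307 -0.9571]] [304.6978   0.     280.7195] [-0.0342  0.      0.      0.      0.    ]
[[-0.8948  0.4465 -0.0007]
 [ 0.4465  0.8948 -0.0012]
 [ 0.     -0.0014 -1.    ]] [ 0.0792  0.001  -0.1615]
footprint [[-0.0572  0.3722]
 [ 0.2262  0.9375]
 [ 0.8657  0.8119]
 [ 0.4273 -0.0677]]
shift [-0.3537 -0.1463 -0.0378] turn [-0.0014 -0.     -0.    ] j6 -0.019
```

```bash
python3 -c "
from h import *
go(.42,.24,.23)"
```

```text
shift [-0.2687 -0.2222 -0.0077] turn [-0.0014 -0.     -0.    ] j6 -0.019
```

step_arm(increments="-0.269 -0.222 -0.008 -0.001 0 0 -1;-0.269 -0.222 -0.008 -0.001 0 0 -1;-0.269 -0.222 -0.008 -0.001 0 0 -1;-0.269 -0.222 -0.008 -0.001 0 0 -1;-0.269 -0.222 -0.008 -0.001 0 0 -1;-0.269 -0.222 -0.008 -0.001 0 0 -1;-0.269 -0.222 -0.008 -0.001 0 0 -1;-0.269 -0.222 -0.008 -0.001 0 0 -1", grip_force=15)

```text
time: 1.1
position: [0.4204, 0.2408, 0.2306]
tcp_rot: [-0.721, -3.058, -0.002]
wrist_force: [0.3, -0.1, 0.1]
width: 1.001
finger_force: 0.0
```

```bash
python3 -c "
from h import *
snap('wrist','w1');print(env.get_state()['position'])"
```

```text
[0.4203 0.2413 0.2305]
```

View pics/w1.png

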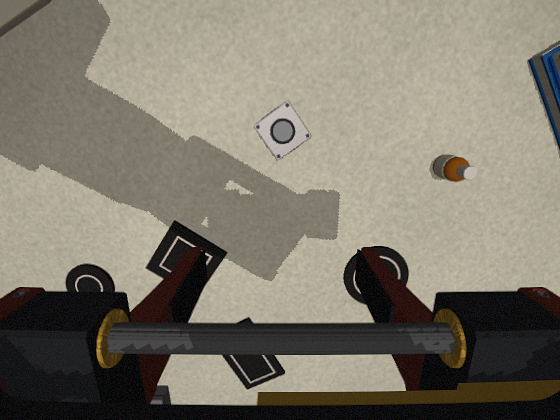

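The wrist view shows the block clear at (283,130), with the pads partly hidden by the fingers at the bottom. I'll measure the block now and work out a pose that shows the pads clearly.

```bash
cat >> h.py <<'E'
def load(f): d=np.load(f"pics/{f}.npz"); return d,d["im"]
def quad(info,mask,z,seed):
    """min-area rectangle of the blob at pixel seed, cast to plane z: centre, sides, long-side angle"""
    mask=cv2.morphologyEx(mask.astype(np.uint8),cv2.MORPH_CLOSE,np.ones((5,5)))
    cs=cv2.findContours(mask,cv2.RETR_EXTERNAL,cv2.CHAIN_APPROX_NONE)[0]
    c=max((c for c in cs if cv2.contourArea(c)>30),key=lambda c:cv2.pointPolygonTest(c,seed,True))
    w=ray(info,c,z); (x,y),(a,b),t=cv2.minAreaRect((w*1000).astype(np.float32))
    if a<b: a,b,t=b,a,t+90
    return np.array([x,y])/1000,(a,b),np.deg2rad(t)
E
python3 - <<'E'
from h import *
d,im=load('w1'); f=im.astype(int)
print(im[110,283],im[60,283],im[160,283],im[260,165],im[255,190])
sat=f.max(2)-f.min(2); m=(f[:,:,2]>f[:,:,0]-12)&(f.max(2)>110)
print(quad(d,m,.04,(283,110)))
s=env.get_state()
print(ray(d,[(100,10),(460,10),(460,235),(100,235),(280,120)],0)-s["position"][:2])
for p in [(187,256),(90,280),(376,275),(250,350)]: print(ray(d,p,.006))
E
```

```text
[194 188 184] [176 170 152] [185 176 157] [19 14 13] [47 24 18]
(array([0.3586, 0.2749]), (48.922786712646484, 47.26945877075195), np.float64(0.1505096475597778))
[[-0.2755 -0.0923]
 [-0.0909  0.2763]
 [ 0.1742  0.1926]
 [-0.0501 -0.2546]
 [-0.0734  0.0368]]
[[0.4499 0.0821]]
[[ 0.4194 -0.0642]]
[[0.595  0.3056]]
[[0.6284 0.085 ]]
```

```bash
python3 -c "
from h import *
go(.66,.1,.23)"
```

```text
shift [-0.2776 -0.0195  0.0004] turn [ 0.001  -0.0003  0.    ] j6 -0.613
```

step_arm(increments="-0.278 -0.020 0 0.001 0 0 -1;-0.278 -0.020 0 0.001 0 0 -1;-0.278 -0.020 0 0.001 0 0 -1;-0.278 -0.020 0 0.001 0 0 -1;-0.278 -0.020 0 0.001 0 0 -1;-0.278 -0.020 0 0.001 0 0 -1;-0.278 -0.020 0 0.001 0 0 -1")

```text
time: 2.02
position: [0.6593, 0.1, 0.2301]
tcp_rot: [-0.718, -3.057, 0.0]
wrist_force: [0.0, 0.4, -0.0]
width: 0.999
finger_force: 0.0
```

```bash
python3 -c "
from h import *
snap('wrist','w2')
go(.42,.04,.23)"
```

```text
shift [ 0.1874 -0.1602  0.0006] turn [-0.0005 -0.0012 -0.    ] j6 -0.977
```

View pics/w2.png

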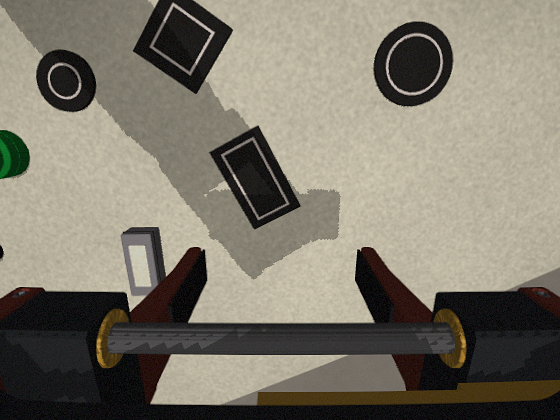

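All four pads are in clear view: eyepiece (65,80), filter block (183,43), slide case (255,178), condenser (413,64).

```bash
cat >> h.py <<'E'
def pad(info,im,seed,z=.006):
    """white outline on the dark pad around pixel seed: rectangle/centroid of line pixels on plane z"""
    g=im.max(2); dark=(g<75).astype(np.uint8)
    cs=cv2.findContours(dark,cv2.RETR_EXTERNAL,cv2.CHAIN_APPROX_NONE)[0]
    c=max(cs,key=lambda c:cv2.pointPolygonTest(c,seed,True)); fill=cv2.drawContours(np.zeros_like(dark),[c],-1,1,-1)
    fill=cv2.erode(fill,np.ones((9,9))); m=(g>75)&(fill>0)
    rp,rl=quad(info,fill,z,seed),quad(info,m,z,seed)
    ell=cv2.fitEllipse(ray(info,np.argwhere(m)[:,::-1],z).astype(np.float32)*1000)
    return rp,rl,ell
E
python3 - <<'E'
from h import *
d,im=load('w2')
for n,p in dict(pe=(65,80),pf=(183,43),ps=(255,178),pc=(413,64)).items():
    for r in pad(d,im,p): print(n,r)
E
```

```text
pe (array([ 0.4291, -0.0712]), (59.30208969116211, 56.46092224121094), np.float64(0.44947374797660566))
pe (array([ 0.4284, -0.0734]), (40.72368621826172, 40.397422790527344), np.float64(1.0953407126444505))
pe ((428.0951843261719, -73.16803741455078), (38.26447296142578, 38.445411682128906), 101.92472076416016)
pf (array([0.4546, 0.0774]), (74.67102813720703, 74.21698760986328), np.float64(0.5061757432462416))
pf (array([0.4548, 0.0765]), (57.06643295288086, 55.768646240234375), np.float64(2.0726058174339532))
pf ((455.1171875, 76.01395416259766), (61.783790588378906, 61.93630599975586), 89.4952163696289)
ps (array([0.6363, 0.0767]), (101.79297637939453, 56.03316116333008), np.float64(0.024139441397453044))
ps (array([0.6366, 0.076 ]), (97.2295150756836, 47.673641204833984), np.float64(0.02236590302773097))
ps ((636.6156005859375, 75.99576568603516), (50.03033447265625, 119.63187408447266), 91.109375)
pc (array([0.5984, 0.3038]), (80.27989959716797, 77.35424041748047), np.float64(1.7090801924160692))
pc (array([0.5989, 0.3051]), (67.56319427490234, 66.198974609375), np.float64(2.7664805550977345))
pc ((598.533203125, 304.8451843261719), (64.14392852783203, 64.23202514648438), 0.5702977180480957)
```

```bash
python3 -c "
from h import *
go(.3586,.2749,.08,1.721)"
```

```text
shift [0.3467 0.023  0.1507] turn [-0.0001 -0.0013 -0.6112] j6 -0.977
```

step_arm(increments="0.347 0.023 0.150 0 -0.001 -0.611 -1;0.347 0.023 0.150 0 -0.001 -0.611 -1;0.347 0.023 0.150 0 -0.001 -0.611 -1;0.347 0.023 0.150 0 -0.001 -0.611 -1;0.347 0.023 0.150 0 -0.001 -0.611 -1;0.347 0.023 0.150 0 -0.001 -0.611 -1;0.347 0.023 0.150 0 -0.001 -0.611 -1;0.347 0.023 0.150 0 -0.001 -0.611 -1")

```text
time: 3.08
position: [0.3599, 0.2748, 0.0812]
tcp_rot: [-0.236, 3.131, 0.0]
wrist_force: [1.5, -0.8, 0.4]
width: 1.001
finger_force: 0.0
```

```bash
python3 -c "
from h import *
go(.3586,.2749,.006,1.721)"
```

```text
shift [0.0014 0.0003 0.0752] turn [0.0001 0.0019 0.0005] j6 -1.094
```

step_arm(increments="0.001 0 0.060 0 0.001 0 -1;0.001 0 0.075 0 0.001 0 -1;0.001 0 0.075 0 0.001 0 -1;0.001 0 0.075 0 0.001 0 0.5;0.001 0 0.075 0 0.001 0 1;0.001 0 0.075 0 0.001 0 1;0.001 0 0.075 0 0.001 0 1;0.001 0 0.075 0 0.001 0 1")

```text
time: 4.08
position: [0.3594, 0.274, 0.006]
tcp_rot: [-0.233, 3.133, -0.0]
wrist_force: [-0.4, -0.8, 6.2]
width: 0.548
finger_force: 15.0
```

```bash
python3 -c "
from h import *
s=env.get_state();print(s['position'],s['width']*88,s['finger_force'],s['wrist_force'])
go(.4549,.0763,.08,2.074)"
```

```text
[0.3594 0.274  0.006 ] 48.23961748308798 15.00033438205719 [-0.4021 -0.8421  6.1909]
shift [-0.0652 -0.2096 -0.074 ] turn [-0.0001  0.0004 -0.3549] j6 -1.093
```

step_arm(increments="0 0 -0.060 0 0 0 1;0 0 -0.074 0 0 0 1;-0.065 -0.210 -0.074 0 0 -0.355 1;-0.065 -0.210 -0.074 0 0 -0.355 1;-0.065 -0.210 -0.074 0 0 -0.355 1;-0.065 -0.210 -0.074 0 0 -0.355 1;-0.065 -0.210 -0.074 0 0 -0.355 1;-0.065 -0.210 -0.074 0 0 -0.355 1")

```text
time: 5.08
position: [0.4539, 0.0757, 0.0793]
tcp_rot: [0.78, -3.042, -0.0]
wrist_force: [0.1, -0.0, -1.2]
width: 0.545
finger_force: 15.0
```

```bash
python3 -c "
from h import *
s=env.get_state();print(s['position'],s['width']*88,s['finger_force'],s['wrist_force'])
go(.4549,.0763,.012,2.074)"
```

```text
[0.4539 0.0757 0.0793] 47.95825464477626 14.999978095293045 [ 0.0738 -0.0236 -1.2091]
shift [-0.0013 -0.      0.0673] turn [ 0.0003 -0.0011 -0.0011] j6 -1.933
```

step_arm(increments="-0.001 0 0.055 0 -0.001 -0.001 1;-0.001 0 0.064 0 -0.001 -0.001 1;-0.001 0 0.064 0 -0.001 -0.001 1")

```text
time: 5.45
position: [0.4544, 0.077, 0.0156]
tcp_rot: [0.786, -3.04, -0.0]
wrist_force: [0.4, -0.5, -1.2]
width: 0.544
finger_force: 15.0
```

```bash
python3 -c "
from h import *
i,im=snap('wrist','w3')
s=env.get_state();print(s['position'],s['width']*88,s['wrist_force'])
cv2.imwrite('pics/w3c.png',cv2.resize(im[180:340,150:410,::-1],None,fx=3,fy=3,interpolation=cv2.INTER_CUBIC))
go(.4549,.0763,.0115,2.074)"
```

```text
[0.4553 0.077  0.0163] 47.99687876454449 [ 0.8469  0.2434 -0.9653]
shift [ 0.0007 -0.0004  0.0048] turn [-0.0002  0.0007  0.0024] j6 -1.935
```

View pics/w3c.png

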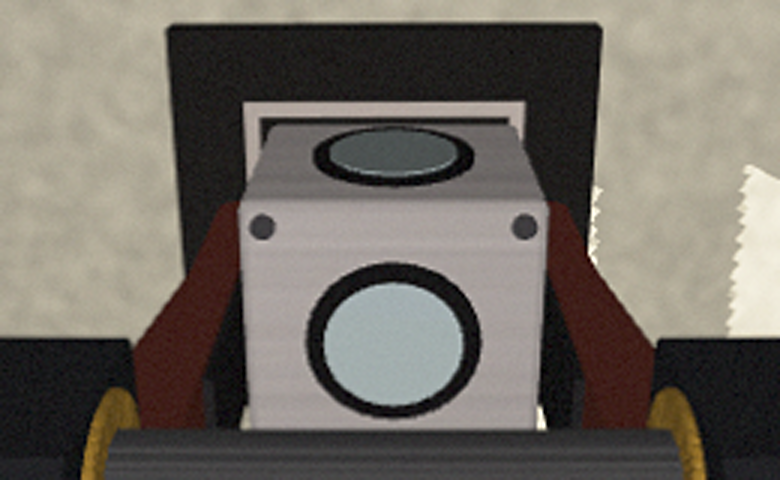

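```bash
python3 -c "
from h import *
d,im=load('w3'); s=env.get_state(); T=R.from_rotvec(s['tcp_rot'])
f=lambda pts,z:T.inv().apply(np.c_[ray(d,[(150+(a+.5)/3-.5,180+(b+.5)/3-.5) for a,b in pts],z),[z]*len(pts)]-s['position'])
print('outer',f([(244,101),(525,101)],.006));print('inner',f([(262,118),(508,118)],.006));print('bot',f([(271,124),(517,124)],.0103));print('top',f([(240,199),(546,199)],.0503))
g=im[180:230,150:410].max(2).astype(int)
for v in(214,217,): print(v,im[v,225:335].max(1))
print(im[205:230,280].max(1))
"
```

```text
outer [[ 0.0284 -0.0286  0.0103]
 [ 0.0283  0.0263  0.0103]]
inner [[ 0.0249 -0.0253  0.0103]
 [ 0.0248  0.0231  0.0103]]
bot [[ 0.0251 -0.0229  0.006 ]
 [ 0.025   0.0243  0.006 ]]
top [[ 0.0262 -0.0225 -0.034 ]
 [ 0.0261  0.0234 -0.034 ]]
214 [ 26  31  24  33  23  31 134 159 161 160 158 161 158 159 162 160 161 160
 162 159 158 161 161 161 162 163 164 162 162 165 160 161 163 165 163 165
 164 162 164 160 164 162 164 164 164 170 165 165 166 165 169 167 166 162
 165 170 165 165 165 167 165 168 169 171 169 173 177 177 176 175 177 178
 178 176 173 175 174 175 177 177 175 175 178 174 179 177 172 176 174 177
 178 178 174 176 176 179 177 179 184 148  63  23  30  30  29  28  33  31
  27  30]
217 [ 22  29  32  31  28  22 146 174 177 172 175 179 179 174 177 178 179 175
 176 175 176 179 178 180 176 179 178 178 180 179 179 178 179 181 179 180
 176 181 181 179 181 176 181 178 183 178 181 181 179 186 185 181 181 180
 182 182 180 184 181 182 183 183 178 180 179 182 182 182 180 181 179 183
 183 180 181 182 182 182 179 180 180 179 178 178 180 180 180 183 182 181
 180 182 182 181 181 181 179 184 182 141  54  32  30  29  23  30  33  29
  32  34]
[ 28  31  28  33  29  27  30  29  46 170 179 179 182 161  56  28  69  34
  61  85  83  83  80  83  84]
```

Relative to the outline, the block sits about 1.6 mm too far along tool +y and its x is fine. I'll correct that and lower it 4 mm.

step_arm(increments="0 -0.0016 0.001 0 0 0 1;0 -0.0016 0.003 0 0 0 1;0 -0.0016 0.0042 0 0 0 1;0 -0.0016 0.0042 0 0 0 1;0 -0.0016 0.0042 0 0 0 0.1;0 -0.0016 0.0042 0 0 0 -0.4;0 -0.0016 0.0042 0 0 0 -0.8;0 -0.0016 0.0042 0 0 0 -0.8;0 -0.0016 -0.060 0 0 0 -1;0 -0.0016 -0.100 0 0 0 -1")

```text
time: 6.75
position: [0.456, 0.0748, 0.1167]
tcp_rot: [0.784, -3.042, -0.0]
wrist_force: [0.1, 0.7, -0.9]
width: 0.995
finger_force: 0.0
```

```bash
python3 -c "
from h import *
s=env.get_state();print(s['position'],s['width']*88,s['wrist_force'])
go(.66,-.05,.2,1.6)"
```

```text
[0.456  0.0748 0.1167] 87.56176392250725 [ 0.0712  0.6746 -0.907 ]
shift [-0.1183 -0.2078 -0.0833] turn [ 0.0001 -0.0001  0.475 ] j6 -1.938
```

```bash
python3 -c "
from h import *
go(.72,-.19,.28,1.62)"
```

```text
shift [-0.1032 -0.3594 -0.1633] turn [ 0.0001 -0.0001  0.455 ] j6 -1.938
```

step_arm(increments="-0.103 -0.359 -0.163 0 0 0.455 -1;-0.103 -0.359 -0.163 0 0 0.455 -1;-0.103 -0.359 -0.163 0 0 0.455 -1;-0.103 -0.359 -0.163 0 0 0.455 -1;-0.103 -0.359 -0.163 0 0 0.455 -1;-0.103 -0.359 -0.163 0 0 0.455 -1;-0.103 -0.359 -0.163 0 0 0.455 -1;-0.103 -0.359 -0.163 0 0 0.455 -1;-0.103 -0.359 -0.163 0 0 0.455 -1")

```text
time: 7.88
position: [0.7184, -0.1889, 0.2775]
tcp_rot: [0.077, -3.139, -0.002]
wrist_force: [0.2, 0.0, 0.4]
width: 1.001
finger_force: 0.0
```

```bash
python3 -c "
from h import *
snap('wrist','w4');s=env.get_state();print(s['position'],s['tcp_rot'])"
```

```text
[ 0.7183 -0.1886  0.2776] [ 0.0782 -3.139  -0.0018]
```

View pics/w4.png

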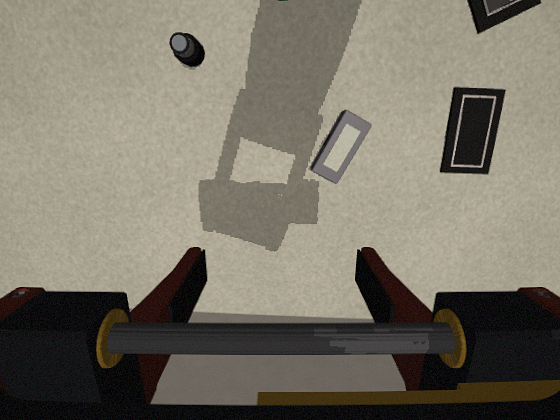

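The slide case is at (341,147) and the eyepiece at (187,48), its steel top at (180,43). The condenser is out of view.

```bash
python3 - <<'E'
from h import *
d,im=load('w4'); f=im.astype(int)
for p in [(341,147),(341,118),(325,176),(365,130),(180,43),(190,55),(200,60),(300,40)]: print(p,f[p[1],p[0]])
rb=f[:,:,0]-f[:,:,2]
sm=cv2.GaussianBlur(rb.astype(np.float32),(0,0),1.2)
for t in (6,9,12):
    m=(sm<t); m[:, :290]=0; m[200:]=0;m[:,400:]=0
    mm=cv2.morphologyEx(m.astype(np.uint8),cv2.MORPH_CLOSE,np.ones((15,15)))
    print(t,quad(d,mm,.03,(335,165)),quad(d,mm,.015,(335,165)))
dk=(f.max(2)<90); dk[:,:150]=0;dk[:,220:]=0;dk[90:]=0
print('ep dark rect @.03',quad(d,dk,.015,(192,52)))
cs=max(cv2.findContours(dk.astype(np.uint8),cv2.RETR_EXTERNAL,cv2.CHAIN_APPROX_NONE)[0],key=cv2.contourArea); print(cv2.boundingRect(cs))
g=im[20:80,160:220].max(2); 
for r in g[::3,::2]: print(*r)
E
```

```text
(341, 147) [180 181 162]
(341, 118) [68 64 68]
(325, 176) [123 117 118]
(365, 130) [116 113 113]
(180, 43) [114 116 117]
(190, 55) [41 35 36]
(200, 60) [5 5 6]
(300, 40) [114 108  97]
6 (array([ 0.6661, -0.1132]), (85.58889770507812, 40.75448989868164), np.float64(2.697892572277452)) (array([ 0.667 , -0.1103]), (88.72662353515625, 42.248573303222656), np.float64(2.6978956349127055))
9 (array([ 0.6661, -0.1132]), (87.63827514648438, 42.11416244506836), np.float64(2.6965868243949864)) (array([ 0.6671, -0.1103]), (90.85111236572266, 43.6580924987793), np.float64(2.6965868243949864))
12 (array([ 0.6661, -0.1133]), (88.8875503540039, 43.478759765625), np.float64(2.695967106809325)) (array([ 0.6671, -0.1104]), (92.1462631225586, 45.07271194458008), np.float64(2.6959668404932158))
ep dark rect @.03 (array([ 0.5545, -0.3151]), (47.006534576416016, 33.6609992980957), np.float64(0.831683769984971))
(170, 32, 35, 35)
169 172 171 163 158 161 169 169 167 168 164 166 159 160 174 166 163 167 167 170 165 170 171 170 170 174 164 165 170 172
156 154 160 163 164 159 168 168 172 169 157 162 165 167 178 
[... 1379 characters left out ...]
66
171 167 162 167 170 167 164 171 174 181 153 33 10 21 10 3 9 13 0 13 0 174 174 170 169 167 159 167 173 172
179 177 171 168 173 170 163 174 176 168 165 139 119 112 40 2 10 8 21 77 173 176 167 170 169 168 169 168 172 179
165 177 172 160 169 175 165 171 167 168 168 161 169 173 144 119 119 113 177 174 164 171 170 167 167 172 174 163 161 170
160 164 170 171 168 167 169 169 169 173 172 168 164 162 164 166 165 160 170 166 169 166 164 171 170 174 173 165 162 161
169 167 173 172 172 174 176 173 172 175 174 171 167 170 171 167 165 171 171 172 172 169 169 173 169 165 168 169 173 171
164 169 177 179 177 175 174 173 174 174 172 169 170 172 170 168 166 175 176 179 174 172 169 174 171 171 166 163 173 177
```

```bash
cat >> h.py <<'E'
def mean_state(n=4):
    S=[]
    for _ in range(n): S.append(env.get_state()); env.camera("wrist")
    s=dict(S[-1]); s["position"]=np.mean([q["position"] for q in S],0)
    s["tcp_rot"]=R.from_rotvec([q["tcp_rot"] for q in S]).mean().as_rotvec()
    print("at",s["position"],"std",np.std([q["position"] for q in S],0),"open",s["width"]*88,"F",s["wrist_force"]); return s
E
python3 -c "
from h import *
go(.6661,-.1133,.06,1.126,mean_state())"
```

```text
at [ 0.7186 -0.1886  0.278 ] std [0.0002 0.0001 0.0003] open 88.3013153328469 F [-0.1421  0.6918 -1.7964]
shift [0.0484 0.0776 0.2181] turn [ 0.0006 -0.0012  0.4948] j6 -1.894
```

step_arm(increments="0.048 0.078 0.218 0 -0.001 0.495 -1;0.048 0.078 0.218 0 -0.001 0.495 -1;0.048 0.078 0.218 0 -0.001 0.495 -1;0.048 0.078 0.218 0 -0.001 0.495 -1;0.048 0.078 0.218 0 -0.001 0.495 -1;0.048 0.078 0.218 0 -0.001 0.495 -1")

```text
time: 8.88
position: [0.6698, -0.1147, 0.0628]
tcp_rot: [0.693, 3.059, 0.001]
wrist_force: [-0.1, -0.4, 0.6]
width: 1.0
finger_force: 0.0
```

```bash
python3 -c "
from h import *
go(.6661,-.1133,.004,1.126,mean_state())"
```

```text
at [ 0.6702 -0.115   0.0634] std [0.0002 0.0002 0.0003] open 87.88714248441842 F [0.6868 0.2308 0.2673]
shift [ 0.0048 -0.0003  0.0594] turn [ 0.0018  0.0058 -0.0011] j6 -1.313
```

step_arm(increments="0.005 0 0.030 0.002 0.006 -0.001 -1;0.005 0 0.059 0.002 0.006 -0.001 -1;0.005 0 0.059 0.002 0.006 -0.001 -1;0.005 0 0.059 0.002 0.006 -0.001 0;0.005 0 0.059 0.002 0.006 -0.001 0.6;0.005 0 0.059 0.002 0.006 -0.001 1;0.005 0 0.059 0.002 0.006 -0.001 1;0.005 0 0.059 0.002 0.006 -0.001 1")

```text
time: 10.07
position: [0.6637, -0.112, 0.0019]
tcp_rot: [-0.692, -3.06, 0.0]
wrist_force: [-0.1, 0.5, 0.2]
width: 0.471
finger_force: 0.5
```

```bash
python3 -c "
from h import *
go(.6366,.076,.06,1.594,mean_state())"
```

```text
at [ 0.6637 -0.112   0.002 ] std [0. 0. 0.] open 39.822425598887605 F [-0.4194  0.9371  1.509 ]
shift [ 0.1056  0.158  -0.0578] turn [-0.0001 -0.0044 -0.468 ] j6 -1.311
```

step_arm(increments="0 0 -0.055 0 0 0 1;0 0 -0.058 0 -0.004 0 1;0.106 0.158 -0.058 0 -0.004 -0.468 1;0.106 0.158 -0.058 0 -0.004 -0.468 1;0.106 0.158 -0.058 0 -0.004 -0.468 1;0.106 0.158 -0.058 0 -0.004 -0.468 1;0.106 0.158 -0.058 0 -0.004 -0.468 1;0.106 0.158 -0.058 0 -0.004 -0.468 1;0.106 0.158 -0.058 0 -0.004 -0.468 1")

```text
time: 11.4
position: [0.6363, 0.0746, 0.0599]
tcp_rot: [0.033, -3.141, 0.0]
wrist_force: [-0.9, 0.0, -1.6]
width: 0.455
finger_force: 15.0
```

```bash
python3 -c "
from h import *
go(.6366,.076,.014,1.594,mean_state())"
```

```text
at [0.6363 0.0749 0.06  ] std [0.     0.0002 0.0001] open 39.83689555274114 F [ 0.2734 -0.4027 -1.2358]
shift [-0.0003  0.0011  0.046 ] turn [-0.0001 -0.0006 -0.0018] j6 -1.493
```

step_arm(increments="0.002 0 0.030 0 0 -0.002 1;0.002 0 0.046 0 0 -0.002 1;0.002 0 0.046 0 0 -0.002 1;0.002 0 0.046 0 0 -0.002 1")

```text
time: 12.1
position: [0.6347, 0.0761, 0.0146]
tcp_rot: [-0.039, 3.141, 0.0]
wrist_force: [0.8, -0.6, -1.5]
width: 0.455
finger_force: 15.0
```

```bash
python3 -c "
from h import *
s=mean_state(2)
i,im=snap('wrist','w5')
cv2.imwrite('pics/w5c.png',cv2.resize(im[150:340,150:410,::-1],None,fx=3,fy=3,interpolation=cv2.INTER_CUBIC))"
```

```text
at [0.6348 0.0762 0.0148] std [0.0001 0.     0.0001] open 40.03041663751458 F [-0.4806  1.3865 -0.207 ]
```

View pics/w5c.png

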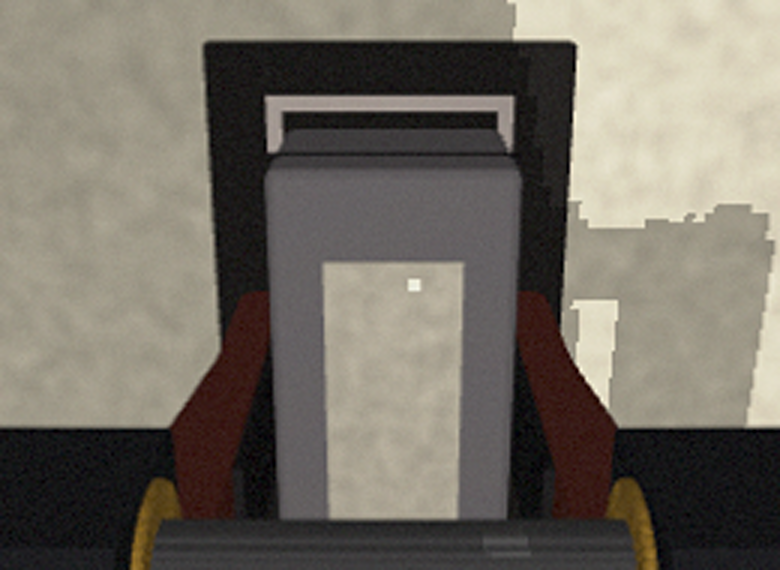

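```bash
cat >> h.py <<'E'
def tool(d,pts,z,s,o,k=3):
    """crop pixels (offset o, scale k) on world plane z, in tool x,y relative to TCP"""
    uv=[(o[0]+(a+.5)/k-.5,o[1]+(b+.5)/k-.5) for a,b in pts]
    return R.from_rotvec(s['tcp_rot']).inv().apply(np.c_[ray(d,uv,z),[z]*len(uv)]-s['position'])[:,:2]*1000
E
python3 -c "
from h import *
d,im=load('w5'); s=mean_state(2);f=lambda p,z:tool(d,p,z,s,(150,150))
print('outer',f([(265,96),(515,96)],.006));print('inner',f([(283,112),(498,112)],.006));print('bot',f([(287,129),(500,129)],.0128));print('top',f([(267,170),(520,170)],.0428))
print('topfar',f([(279,500),(510,500)],.0428))
"
```

```text
at [0.6348 0.0762 0.015 ] std [0.0001 0.     0.    ] open 40.58133235524033 F [ 0.0521  0.2166 -0.9869]
outer [[ 46.5953 -23.6003]
 [ 46.5294  23.6192]]
inner [[ 43.5122 -20.3065]
 [ 43.4554  20.5014]]
bot [[ 41.7459 -18.8514]
 [ 41.6922  20.1746]]
top [[ 42.1705 -18.5389]
 [ 42.1173  19.8316]]
topfar [[-16.2764 -18.9936]
 [-16.3366  20.4866]]
```

step_arm(increments="0.0017 -0.0006 0.003 0 0 0 1;0.0017 -0.0006 0.0055 0 0 0 1;0.0017 -0.0006 0.0068 0 0 0 1;0.0017 -0.0006 0.0068 0 0 0 1;0.0017 -0.0006 0.0068 0 0 0 0.05;0.0017 -0.0006 0.0068 0 0 0 -0.4;0.0017 -0.0006 0.0068 0 0 0 -0.8;0.0017 -0.0006 0.0068 0 0 0 -1;0.0017 -0.0006 -0.050 0 0 0 -1;0.0017 -0.0006 -0.110 0 0 0 -1")

```text
time: 13.6
position: [0.6317, 0.0754, 0.1243]
tcp_rot: [0.039, -3.138, 0.0]
wrist_force: [1.3, 0.1, 0.7]
width: 0.983
finger_force: 0.0
```

```bash
python3 -c "
from h import *
go(.60,-.26,.25,1.6,mean_state(2))"
```

```text
at [0.6342 0.0756 0.1288] std [0.0025 0.0003 0.0045] open 87.3835565690522 F [2.6211 1.1821 4.5114]
shift [ 0.0423 -0.3346 -0.1214] turn [ 0.0002  0.003  -0.004 ] j6 -1.496
```

step_arm(increments="0.042 -0.365 -0.121 0 0.003 0 -1;0.042 -0.365 -0.121 0 0.003 0 -1;0.042 -0.365 -0.121 0 0.003 0 -1;0.042 -0.365 -0.121 0 0.003 0 -1;0.042 -0.365 -0.121 0 0.003 0 -1;0.042 -0.365 -0.121 0 0.003 0 -1;0.042 -0.365 -0.121 0 0.003 0 -1;0.042 -0.365 -0.121 0 0.003 0 -1;0.042 -0.365 -0.121 0 0.003 0 -1;0.042 -0.365 -0.121 0 0.003 0 -1")

```text
time: 14.95
position: [0.5999, -0.2887, 0.2444]
tcp_rot: [0.043, -3.137, -0.001]
wrist_force: [0.1, -0.5, -0.5]
width: 1.003
finger_force: 0.0
```

```bash
python3 -c "
from h import *
mean_state(3);snap('wrist','w6')"
```

```text
at [ 0.5999 -0.2889  0.2446] std [0.     0.0002 0.0001] open 87.92774671053576 F [-0.3716 -0.0331  0.3861]
```

View pics/w6.png

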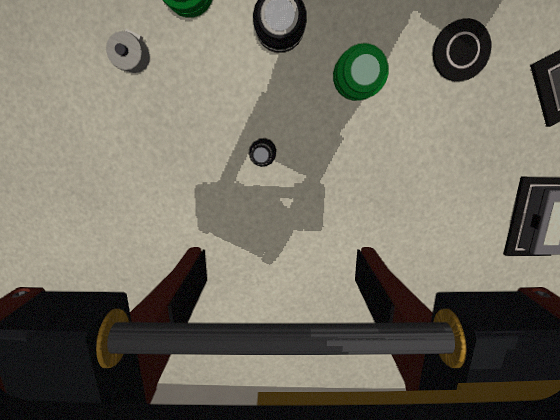

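The eyepiece is at (262,153), the black condenser at (280,22) and the green look-alike at (361,70). The slide case is on its pad at the right edge.

```bash
python3 - <<'E'
from h import *
d,im=load('w6'); f=im.astype(int); g=f.max(2)
def blob(m,seed):
    m=m.astype(np.uint8); cs=cv2.findContours(m,cv2.RETR_EXTERNAL,cv2.CHAIN_APPROX_NONE)[0]
    return max((c for c in cs if len(c)>8),key=lambda c:cv2.pointPolygonTest(c,seed,True))
R0=g[135:172,245:280]
for r in R0[::2,::1]: print(*r)
c=blob(g<80,(262,145)); h=cv2.convexHull(c); 
for z in(.0,.015,.03): (x,y),r=cv2.minEnclosingCircle((ray(d,h,z)*1000).astype(np.float32)); print('ep hull',z,x,y,2*r, cv2.fitEllipse((ray(d,h,z)*1000).astype(np.float32)))
m=(g>85)&(g<160); m2=np.zeros_like(m); m2[146:163,254:271]=m[146:163,254:271]
c2=blob(m2,(262,154)); print('ep top',cv2.fitEllipse((ray(d,c2,.054)*1000).astype(np.float32)))
# condenser
m=(g>110); m3=np.zeros_like(m); m3[0:40,255:303]=m[0:40,255:303]
c3=blob(m3,(280,17)); print('lens px',cv2.boundingRect(c3)); 
for z in(.036,.04): print(cv2.fitEllipse((ray(d,c3,z)*1000).astype(np.float32)))
c4=blob(g<80,(280,42)); p=c4[:,0][c4[:,0,1]>22]; p=p[(p[:,1]>24)]; print('bbox',cv2.boundingRect(c4))
lo=[q for q in p if q[1]==p[p[:,0]==q[0]][:,1].max()]; lo=np.array(lo)
for z in(.0,):
  w=ray(d,lo,z)*1000; A=np.c_[2*w,np.ones(len(w))]; s=np.linalg.lstsq(A,(w**2).sum(1),rcond=None)[0]; print('cond base',s[:2],2*np.sqrt(s[2]+s[:2]@s[:2]))
gm=(f[:,:,1]>f[:,:,0]+25)
c5=blob(gm,(350,75)); (x,y),r=cv2.minEnclosingCircle((ray(d,c5,.02)*1000).astype(np.float32)); print('green',x,y,2*r)
E
```

```text
122 123 115 118 122 124 124 120 121 118 120 119 117 116 115 120 125 125 119 123 121 122 122 122 119 121 123 122 121 121 123 119 122 120 122
125 125 120 120 122 123 122 118 119 120 121 120 115 120 118 121 122 127 113 105 105 119 125 121 121 124 125 124 122 120 120 124 122 125 122
109 119 117 119 120 123 118 114 117 117 127 133 104 55 18 11 3 12 0 14 10 16 47 60 65 94 120 122 123 113 120 117 119 119 122
118 122 123 123 124 119 119 124 96 69 45 19 10 12 8 20 16 14 8 19 15 11 8 10 10 2 34 89 118 119 122 123 121 122 117
124 124 120 117 126 124 112 62 20 18 17 15 10 11 32 35 43 38 45 26 12 17 13 8 12 10 12 10 59 112 122 126 121 119 114
121 121 119 117 124 101 54 14 10 10 53 39 32 33 35 31 19 37 35 44 62 69 49 28 12 18 15 14 11 14 117 125 124 119 117
118 119 113 118 78 29 14 25 30 18 30 15 11 57 62 67 89 58 35 17 13 23 42 88 58 24 6 16 17 1 58 116 118 119 120
125 121 121 101 53 12 13 84 56 30 66 110 125 123 126 125 128 124 125 127 103 48 19 13 49 60 23 10 16 12 0 68 116 121 125
122 121 119 101 51 13 20 31 29 79 118 126 124 123 125 121 123 125 125 124 123 124 85 31 19 42 34 15 1 23 3 81 113 
[... 1575 characters left out ...]
052246094), (34.34739685058594, 35.99470901489258), 62.50408935546875)
ep hull 0.03 555.309814453125 -312.1778869628906 34.77078628540039 ((555.3189086914062, -312.32501220703125), (33.03214645385742, 34.61636734008789), 62.504112243652344)
ep top ((556.0703125, -312.9769592285156), (15.535144805908203, 15.800418853759766), 96.9359359741211)
lens px (261, 0, 36, 35)
((408.78173828125, -296.7155456542969), (34.4210205078125, 38.45183563232422), 22.731706619262695)
((410.001708984375, -296.6531982421875), (34.04962921142578, 38.03693771362305), 22.73171615600586)
bbox (253, 0, 54, 53)
cond base [ 408.3101 -295.1239] 59.27283949184209
green 460.5921936035156 -199.06015014648438 65.7551498413086
```

```bash
python3 -c "
from h import *
go(.556,-.3127,.08,1.6,mean_state(2))"
```

```text
at [ 0.6    -0.2898  0.245 ] std [0.     0.0001 0.    ] open 88.17807908282246 F [ 0.2475 -0.4316  0.5309]
shift [ 0.0439 -0.0217  0.1652] turn [ 0.0001 -0.0038 -0.0031] j6 -2.063
```

step_arm(increments="0.044 -0.022 0.165 0 -0.004 -0.003 -1;0.044 -0.022 0.165 0 -0.004 -0.003 -1;0.044 -0.022 0.165 0 -0.004 -0.003 -1;0.044 -0.022 0.165 0 -0.004 -0.003 -1;0.044 -0.022 0.165 0 -0.004 -0.003 -1;0.044 -0.022 0.200 0 -0.004 -0.003 -1;0.044 -0.022 0.230 0 -0.004 -0.003 -1;0.044 -0.022 0.241 0 -0.004 -0.003 -1;0.044 -0.022 0.241 0 -0.004 -0.003 -1;0.044 -0.022 0.241 0 -0.004 -0.003 0")

```text
time: 16.5
position: [0.5568, -0.3142, 0.0061]
tcp_rot: [-0.045, 3.138, -0.002]
wrist_force: [-0.6, -0.3, 0.6]
width: 0.924
finger_force: 0.0
```

```bash
python3 -c "
from h import *
go(.556,-.3127,.004,1.6,mean_state(3))"
```

```text
at [ 0.5567 -0.3142  0.006 ] std [0.0002 0.     0.0001] open 73.58966420620384 F [ 0.2661 -0.302  -0.2405]
shift [0.0006 0.0015 0.002 ] turn [-0.0014  0.0026 -0.0009] j6 -2.132
```

step_arm(increments="0.0006 0.0015 0.001 0 0.002 0 0;0.0006 0.0015 0.001 0 0.002 0 0.5;0.0006 0.0015 0.001 0 0.002 0 1;0.0006 0.0015 0.001 0 0.002 0 1;0.0006 0.0015 0.001 0 0.002 0 1;0.0006 0.0015 0.001 0 0.002 0 1")

```text
time: 17.4
position: [0.5549, -0.3122, 0.0033]
tcp_rot: [0.044, -3.14, 0.0]
wrist_force: [-0.2, -0.4, 0.1]
width: 0.382
finger_force: 15.0
```

```bash
python3 -c "
from h import *
go(.4283,-.0733,.09,1.6,mean_state(3))"
```

```text
at [ 0.5549 -0.3122  0.0033] std [0. 0. 0.] open 33.41633541765586 F [ 0.1405 -0.4162  0.0815]
shift [ 0.1199  0.2423 -0.0865] turn [-0.0001 -0.0016 -0.001 ] j6 -2.129
```

step_arm(increments="0 0 -0.060 0 0 0 1;0 0 -0.087 0 0 0 1;0.120 0.242 -0.087 0 -0.002 0 1;0.120 0.242 -0.087 0 -0.002 0 1;0.120 0.242 -0.087 0 -0.002 0 1;0.120 0.242 -0.087 0 -0.002 0 1;0.120 0.242 -0.087 0 -0.002 0 1;0.120 0.242 -0.087 0 -0.002 0 1;0.120 0.242 -0.087 0 -0.002 0 1;0.120 0.242 -0.087 0 -0.002 0 1")

```text
time: 18.8
position: [0.4294, -0.0747, 0.0905]
tcp_rot: [-0.042, 3.14, -0.001]
wrist_force: [0.7, -0.1, -0.7]
width: 0.383
finger_force: 15.0
```

```bash
python3 -c "
from h import *
go(.4283,-.0733,.016,1.6,mean_state(3))"
```

```text
at [ 0.4291 -0.0746  0.0905] std [0.0002 0.0001 0.    ] open 33.83302543051177 F [ 0.215  1.471 -0.102]
shift [0.0008 0.0013 0.0745] turn [-0.0003  0.0011 -0.0024] j6 -1.797
```

step_arm(increments="0 0.0005 0.040 0 0 0 1;0 0.0005 0.070 0 0 0 1;0 0.0005 0.0735 0 0 0 1;0 0.0005 0.0735 0 0 0 1;0 0.0005 0.0735 0 0 0 1")

```text
time: 19.58
position: [0.4291, -0.0733, 0.018]
tcp_rot: [-0.044, 3.139, -0.001]
wrist_force: [-0.3, 0.0, -0.9]
width: 0.38
finger_force: 15.0
```

```bash
python3 -c "
from h import *
s=mean_state(3)
i,im=snap('wrist','w7')
cv2.imwrite('pics/w7c.png',cv2.resize(im[180:340,180:380,::-1],None,fx=4,fy=4,interpolation=cv2.INTER_CUBIC)[:600])"
```

```text
at [ 0.4291 -0.0733  0.018 ] std [0. 0. 0.] open 33.509002605750965 F [-0.2876  0.8343 -0.912 ]
```

View pics/w7c.png

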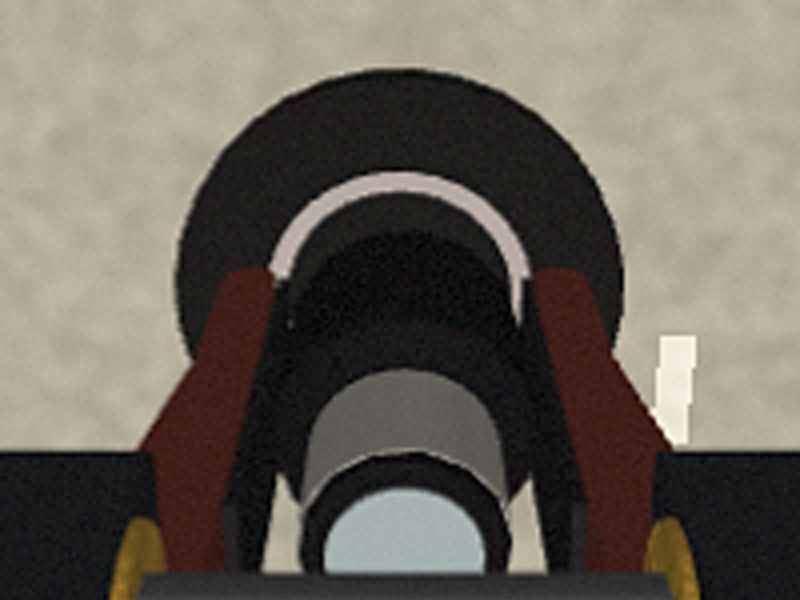

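```bash
python3 - <<'E'
from h import *
d,im=load('w7'); s=mean_state(2);f=lambda p,z:tool(d,p,z,s,(180,180),4)
def circ(w): 
    A=np.c_[2*w,np.ones(len(w))];q=np.linalg.lstsq(A,(w**2).sum(1),rcond=None)[0];return q[:2],2*np.sqrt(q[2]+q[:2]@q[:2])
g=im.max(2)
# line pixels in arc
m=(g>110); m[:218]=0;m[262:]=0;m[:,:245]=0;m[:,314:]=0
n,lab,st,_=cv2.connectedComponentsWithStats(m.astype(np.uint8)); k=lab[225,280]; print(st[k])
uv=np.argwhere(lab==k)[:,::-1]; T=R.from_rotvec(s['tcp_rot'])
print('line',circ(T.inv().apply(np.c_[ray(d,uv,.006),[.006]*len(uv)]-s['position'])[:,:2]*1000))
print('line apex',f([(401,170),(401,192)],.006))
print('foot apex',f([(407,231)],.0147))
b=cv2.GaussianBlur(g.astype(np.float32),(0,0),.8); print(b[224:246,282].round(0)); 
print('steel',f([(302,505),(511,505),(407,450)],.054+.0147))
print('fingers',f([(277,270),(533,270)],.018))
E
```

```text
at [ 0.4287 -0.0732  0.0176] std [0.0001 0.     0.0001] open 33.57463405292457 F [-0.3666  0.2816 -0.4817]
[247 223  65  37 437]
line (array([ 1.3527, -0.3593]), np.float64(37.042759790233106))
line apex [[21.4023 -0.0045]
 [17.9133 -0.0122]]
foot apex [[14.9981  0.8703]]
[178. 182. 179. 148.  79.  38.  32.  34.  33.  32.  33.  33.  31.  26.
  22.  18.  17.  17.  18.  17.  17.  18.]
steel [[  5.2    -10.2435]
 [  5.1728  11.6363]
 [ 11.7562   0.7536]]
fingers [[ 10.3232 -17.7343]
 [ 10.2766  18.8811]]
```

step_arm(increments="0.0026 -0.0009 0.003 0 0 0 1;0.0026 -0.0009 0.0065 0 0 0 1;0.0026 -0.0009 0.0065 0 0 0 1;0.0026 -0.0009 0.0065 0 0 0 1")

```text
time: 20.38
position: [0.4256, -0.0741, 0.0104]
tcp_rot: [-0.044, 3.141, 0.0]
wrist_force: [-0.5, 1.0, -1.2]
width: 0.38
finger_force: 15.0
```

```bash
python3 - <<'E'
from h import *
s=mean_state(2)
i,im=snap('wrist','w8')
c=im[215:290,230:330,::-1].astype(float)
cv2.imwrite('pics/w8c.png',cv2.resize((np.clip(c/255,0,1)**.45*255).astype(np.uint8),None,fx=8,fy=8,interpolation=cv2.INTER_CUBIC))
E
```

```text
at [ 0.4257 -0.0741  0.0104] std [0.0001 0.     0.    ] open 33.51506969430906 F [-0.5681  0.0336 -0.8971]
```

View pics/w8c.png

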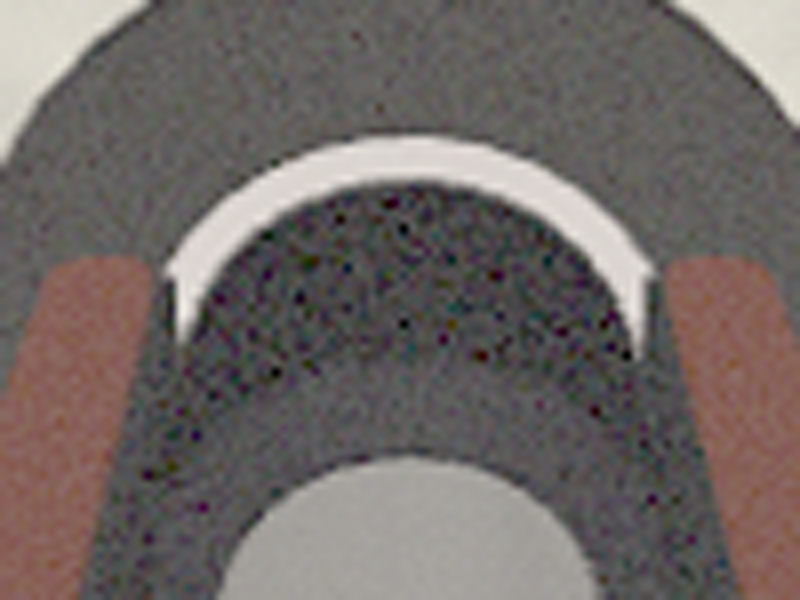

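```bash
python3 - <<'E'
from h import *
d,im=load('w8'); s=mean_state(1);f=lambda p,z:tool(d,p,z,s,(230,215),8)
print(f([(408,133),(170,270),(650,270)],.006),f([(408,182)],.0071)); b=im.max(2)[228:245,278:284].mean(1); print(b.round(0))
print(f([(215,590),(603,590)],.05))
E
```

```text
at [ 0.4257 -0.0741  0.0105] std [0. 0. 0.] open 33.226435449725514 F [ 0.0289  0.5699 -1.0609]
[[ 18.5049   0.4641]
 [  7.7968 -17.0862]
 [  7.7485  18.2779]] [[15.1381  0.4595]]
[ 32.  32.  30.  22. 151. 182. 181. 182. 189.  78.  17.  17.  13.  17.
  18.  15.  17.]
[[  7.0281 -10.4547]
 [  6.9979  11.491 ]]
```

The foot edge now meets the inner edge of the white line, within about 0.4 mm. I'll lower the last millimetre and release.

step_arm(increments="0.0003 0 0.0012 0 0 0 1;0.0003 0 0.0012 0 0 0 1;0.0003 0 0.0012 0 0 0 0.25;0.0003 0 0.0012 0 0 0 -0.2;0.0003 0 0.0012 0 0 0 -0.6;0.0003 0 0.0012 0 0 0 -1;0.0003 0 0.0012 0 0 0 -1;0.0003 0 -0.050 0 0 0 -1;0.0003 0 -0.110 0 0 0 -1;0.0003 0 -0.110 0 0 0 -1")

```text
time: 21.82
position: [0.4282, -0.0746, 0.1243]
tcp_rot: [-0.044, 3.133, -0.003]
wrist_force: [0.7, -0.8, -0.8]
width: 0.996
finger_force: 0.0
```

```bash
python3 - <<'E'
from h import *
s=mean_state(3)
# finger line square to the line between the green look-alikes
print(np.arctan2(.371+0-.4606,-.404+.199))
a=np.arctan2(-.404+.199,.371-.4606)+np.pi/2
go(.409,-.296,.12,a,s); print(a)
E
```

```text
at [ 0.4268 -0.0744  0.1225] std [0.0011 0.0002 0.0014] open 88.05737900673017 F [ 0.0579 -0.1902 -0.7262]
-2.7295405248353846
shift [ 0.0241 -0.221   0.0027] turn [-0.0041  0.0041 -1.1305] j6 -1.799
-0.412052128754409
```

```bash
python3 - <<'E'
from h import *
go(.409,-.296,.08,1.6,mean_state(2))
E
```

```text
at [ 0.4246 -0.0739  0.1198] std [0.0002 0.     0.0003] open 87.88514999803228 F [ 0.014  -0.2232  0.9815]
shift [ 0.0218 -0.2216  0.0398] turn [ 0.0003 -0.0009 -0.001 ] j6 -1.799
```

step_arm(increments="0.016 -0.222 0 0 0 0 -1;0.016 -0.222 0 0 0 0 -1;0.016 -0.222 0 0 0 0 -1;0.016 -0.222 0.040 0 0 0 -1;0.016 -0.222 0.040 0 0 0 -1;0.016 -0.222 0.040 0 0 0 -1;0.016 -0.222 0.040 0 0 0 -1;0.016 -0.222 0.040 0 0 0 -1;0.016 -0.222 0.040 0 0 0 -1")

```text
time: 23.2
position: [0.4161, -0.2961, 0.0812]
tcp_rot: [-0.046, 3.14, -0.001]
wrist_force: [0.9, 0.3, -0.7]
width: 1.002
finger_force: 0.0
```

```bash
python3 - <<'E'
from h import *
s=mean_state(3); go(.409,-.296,.004,1.6,s)
i,im=snap('wrist','w9')
cv2.imwrite('pics/w9c.png',cv2.resize(im[:345,80:480,::-1],None,fx=1.7,fy=1.7))
E
```

```text
at [ 0.416  -0.2962  0.0811] std [0.0001 0.0001 0.0001] open 87.99121930242092 F [0.4585 0.4377 0.3499]
shift [0.0071 0.0004 0.0771] turn [-0.0006  0.0012 -0.0002] j6 -2.242
```

View pics/w9c.png

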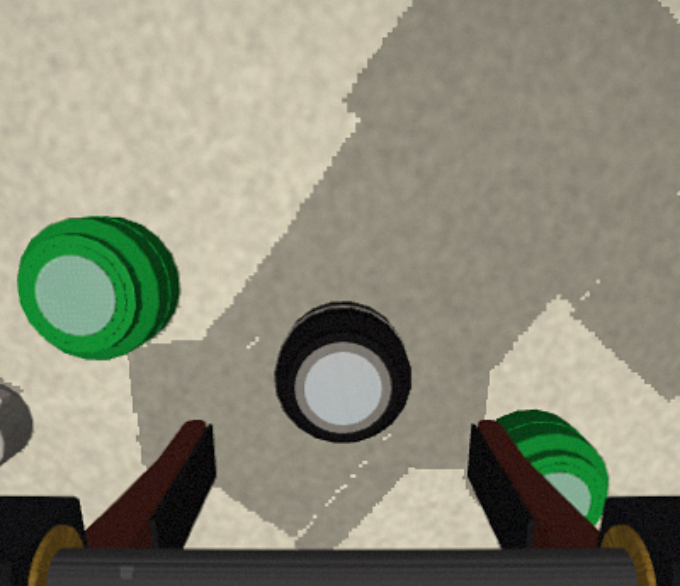

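The black condenser is centred between the open fingers, with its lens at crop (343,388). The green parts are clear of the finger tips.

```bash
python3 - <<'E'
from h import *
d,im=load('w9'); g=im.max(2); s=mean_state(1)
m=(g>140)&(np.abs(im[:,:,0].astype(int)-im[:,:,2])<25); x=np.zeros_like(m); x[195:260,245:320]=m[195:260,245:320]
n,l,st,c=cv2.connectedComponentsWithStats(x.astype(np.uint8)); k=l[228,282]; print(st[k],c[k]); print('lens',ray(d,c[k],.04),ray(d,c[k],.037))
dk=(g<60).astype(np.uint8); dk[262:]=0;dk[:,:235]=0;dk[:,330:]=0
cs=max(cv2.findContours(dk,cv2.RETR_EXTERNAL,cv2.CHAIN_APPROX_NONE)[0],key=cv2.contourArea)
for z in(0,.015,.03): print(z,cv2.minAreaRect((ray(d,cs,z)*1000).astype(np.float32)))
q=cs[:,0]; top=np.array([(u,q[q[:,0]==u][:,1].min()) for u in range(q[:,0].min()+8,q[:,0].max()-8)]); bot=np.array([(u,q[q[:,0]==u][:,1].max()) for u in range(q[:,0].min()+8,q[:,0].max()-8)])
for p,z in((top,0),(bot,.03)):
  w=ray(d,p,z)*1000;A=np.c_[2*w,np.ones(len(w))];r=np.linalg.lstsq(A,(w**2).sum(1),rcond=None)[0];print(z,r[:2],2*np.sqrt(r[2]+r[:2]@r[:2]))
E
```

```text
at [ 0.4158 -0.2964  0.0807] std [0. 0. 0.] open 87.83084477368239 F [-0.3151  0.7953  0.1642]
[ 259  207   46   43 1558] [281.2298 228.0751]
lens [[ 0.4082 -0.2956]] [[ 0.4093 -0.2956]]
0 ((415.3341369628906, -295.14776611328125), (71.06851196289062, 66.55029296875), 1.5687414407730103)
0.015 ((410.47735595703125, -295.31842041015625), (66.6683120727539, 62.42985153198242), 1.568697452545166)
0.03 ((405.6206359863281, -295.48907470703125), (62.26810073852539, 58.30939483642578), 1.5687857866287231)
0 [ 407.7656 -295.6067] 56.7917349452663
0.03 [ 407.6803 -295.5911] 58.731732131203636
```

step_arm(increments="0.0078 0.0006 0.020 0 0.001 0 -1;0.0078 0.0006 0.060 0 0.001 0 -1;0.0078 0.0006 0.077 0 0.001 0 -1;0.0078 0.0006 0.077 0 0.001 0 -1;0.0078 0.0006 0.077 0 0.001 0 -1;0.0078 0.0006 0.077 0 0.001 0 0;0.0078 0.0006 0.077 0 0.001 0 1;0.0078 0.0006 0.077 0 0.001 0 1;0.0078 0.0006 0.077 0 0.001 0 1")

```text
time: 24.58
position: [0.408, -0.2962, 0.0039]
tcp_rot: [0.044, -3.141, 0.001]
wrist_force: [-0.3, 1.2, 4.9]
width: 0.676
finger_force: 15.0
```

```bash
python3 - <<'E'
from h import *
s=mean_state(3); go(.5987,.3049,.10,1.6,s);print(s['finger_force'],s['tcp_rot'])
E
```

```text
at [ 0.408  -0.2962  0.0039] std [0. 0. 0.] open 59.41795667893474 F [-0.4876  0.3242  6.091 ]
shift [-0.2075  0.5954 -0.0964] turn [-0.0003 -0.0002 -0.001 ] j6 -2.25
15.000711907778168 [ 0.0443 -3.1411  0.0005]
```

step_arm(increments="0 0 -0.060 0 0 0 1;0 0 -0.106 0 0 0 1;-0.050 0.150 -0.106 0 0 0 1;-0.207 0.595 -0.106 0 0 0 1;-0.207 0.595 -0.106 0 0 0 1;-0.207 0.595 -0.106 0 0 0 1;-0.207 0.595 -0.106 0 0 0 1;-0.207 0.595 -0.106 0 0 0 1;-0.207 0.595 -0.106 0 0 0 1;-0.207 0.595 -0.106 0 0 0 1", grip_force=20)

```text
time: 25.98
position: [0.5585, 0.1827, 0.109]
tcp_rot: [0.045, -3.14, 0.001]
wrist_force: [0.5, -1.4, -1.1]
width: 0.672
finger_force: 20.0
```

```bash
python3 - <<'E'
from h import *
s=mean_state(3); go(.5987,.3049,.10,1.6,s)
E
```

```text
at [0.5602 0.1861 0.1094] std [0.0013 0.0027 0.0003] open 59.16148416516821 F [ 0.2325 -0.0638 -1.8183]
shift [-0.0421  0.1176  0.0096] turn [0.0016 0.0016 0.0015] j6 -1.305
```

step_arm(increments="-0.040 0.115 0 0 0 0 1;-0.040 0.115 0 0 0 0 1;-0.040 0.115 0.040 0 0 0 1;-0.040 0.115 0.070 0 0 0 1;-0.040 0.115 0.083 0 0 0 1;-0.040 0.115 0.083 0 0 0 1;-0.040 0.115 0.083 0 0 0 1")

```text
time: 27.0
position: [0.5962, 0.2966, 0.0276]
tcp_rot: [-0.043, 3.14, 0.001]
wrist_force: [0.3, 0.4, -1.5]
width: 0.67
finger_force: 20.0
```

```bash
python3 - <<'E'
from h import *
s=mean_state(3); go(.5987,.3049,.0099,1.6,s)
i,im=snap('wrist','w10')
c=im[185:335,185:375,::-1].astype(float)
cv2.imwrite('pics/w10c.png',cv2.resize((np.clip(c/255,0,1)**.45*255).astype(np.uint8),None,fx=4,fy=4,interpolation=cv2.INTER_CUBIC))
E
```

```text
at [0.5963 0.2968 0.0277] std [0.     0.0001 0.0001] open 58.979222137645024 F [-0.4428  0.3507 -1.3828]
shift [-0.0026  0.008   0.0178] turn [ 0.0008  0.0013 -0.0015] j6 -1.155
```

View pics/w10c.png

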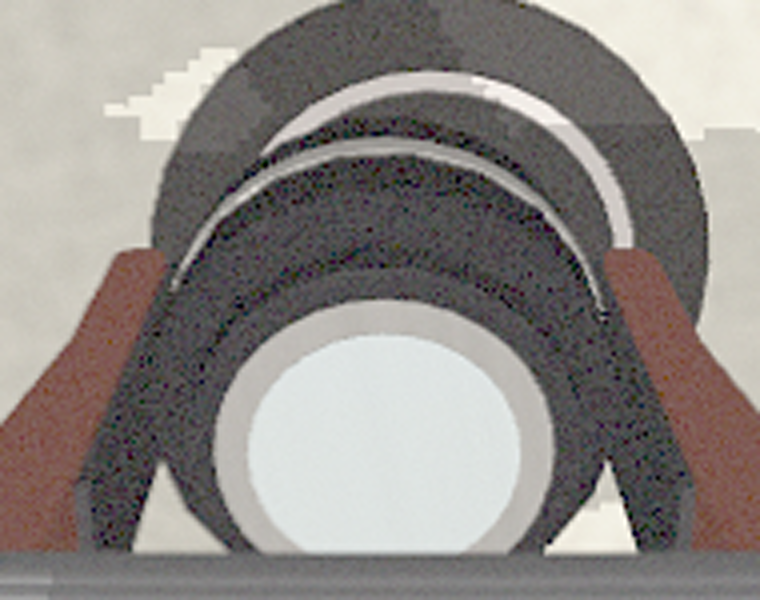

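```bash
python3 - <<'E'
from h import *
d,im=load('w10'); s=mean_state(1);f=lambda p,z:tool(d,p,z,s,(185,185),4)
print('line',f([(435,71)],.006)-[33,0],'foot',f([(388,113)],.0238)-[30,0],'band sides',f([(168,285),(608,310)],.033))
b=im.max(2); print(b[200:222,282].astype(int))
E
```

```text
at [0.596  0.2969 0.0275] std [0. 0. 0.] open 59.21537874077326 F [ 0.3447  0.0649 -2.5921]
line [[-1.9782  8.442 ]] foot [[-0.4746  1.0915]] band sides [[  7.2099 -29.7201]
 [  3.2487  32.0432]]
[ 28  22  24  66 162 164 159 167 109  36  29  24  31  30  14  13  22  13
  14  65  86  80]
```

step_arm(increments="-0.001 0.0073 0 0 0 0 1;-0.001 0.0073 0.010 0 0 0 1;-0.001 0.0073 0.0155 0 0 0 1;-0.001 0.0073 0.0155 0 0 0 1;-0.001 0.0073 0.0155 0 0 0 1")

```text
time: 27.88
position: [0.5959, 0.3039, 0.0105]
tcp_rot: [0.044, -3.14, 0.001]
wrist_force: [-0.3, -0.3, -0.9]
width: 0.67
finger_force: 20.0
```

```bash
python3 - <<'E'
from h import *
s=mean_state(3); go(.5987,.3049,.0099,1.6,s)
i,im=snap('wrist','w11')
c=im[185:335,185:375,::-1].astype(float)
cv2.imwrite('pics/w11c.png',cv2.resize((np.clip(c/255,0,1)**.45*255).astype(np.uint8),None,fx=4,fy=4,interpolation=cv2.INTER_CUBIC))
E
```

```text
at [0.596  0.3039 0.0106] std [0.     0.     0.0001] open 59.1055467931551 F [ 0.0752  0.0136 -1.1738]
shift [-0.0028  0.0009  0.0007] turn [-0.0003 -0.001  -0.0011] j6 -1.145
```

View pics/w11c.png

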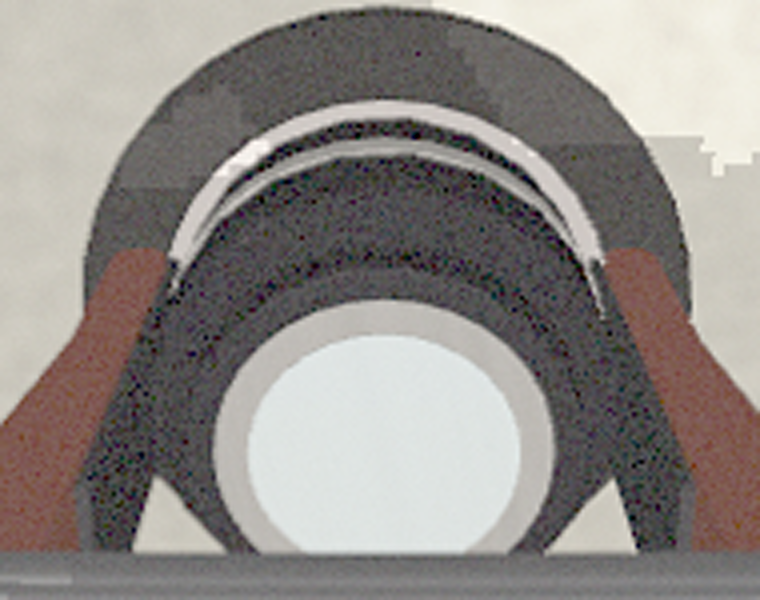

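```bash
python3 - <<'E'
from h import *
d,im=load('w11'); s=mean_state(1);f=lambda p,z:tool(d,p,z,s,(185,185),4)
print(im.max(2)[206:224,281].astype(int),im.max(2)[206:224,284].astype(int))
print('line',f([(388,99)],.006)-[33,0],'foot',f([(388,118.5)],.0067)-[30,0],'line sides',f([(168,258),(607,258)],.006))
E
```

```text
at [0.5961 0.304  0.0108] std [0. 0. 0.] open 58.99125858641863 F [-0.397  -0.0697 -2.1965]
[ 27  31  29  11 147 163 164 166  99  21   9  22   6  69  86  84 125  86] [ 24  27  26  18 114 160 162 171  76  14   4  18  18  31  83  86 114  60]
line [[-1.4489  1.0526]] foot [[-1.1258  1.0494]] line sides [[  7.1685 -31.4814]
 [  7.0823  33.422 ]]
```

step_arm(increments="-0.0003 -0.0001 0.0008 0 0 0 1;-0.0003 -0.0001 0.0008 0 0 0 1;-0.0003 -0.0001 0.0008 0 0 0 -0.3;-0.0003 -0.0001 0.0008 0 0 0 -0.6;-0.0003 -0.0001 0.0008 0 0 0 -1;-0.0003 -0.0001 0.0008 0 0 0 -1;-0.0003 -0.0001 0.0008 0 0 0 -1;-0.0003 -0.0001 -0.040 0 0 0 -1;-0.0003 -0.0001 -0.100 0 0 0 -1;-0.0003 -0.0001 -0.150 0 0 0 -1")

```text
time: 29.38
position: [0.5967, 0.3041, 0.1629]
tcp_rot: [-0.044, 3.141, 0.0]
wrist_force: [0.1, 0.2, 0.5]
width: 0.998
finger_force: 0.0
```

```bash
python3 - <<'E'
from h import *
s=mean_state(2); go(.69,.12,.27,1.6,s)
E
```

```text
at [0.5983 0.3049 0.1665] std [0.0017 0.0008 0.0036] open 87.90407391417715 F [2.1383 1.733  3.7818]
shift [-0.0869 -0.1872 -0.1035] turn [ 0.0023  0.0046 -0.001 ] j6 -1.146
```

Final check: one view over all four pads.

step_arm(increments="-0.087 -0.187 -0.104 0 0 0.5 -1;-0.087 -0.187 -0.104 0 0 0.5 -1;-0.087 -0.187 -0.104 0 0 0.5 -1;-0.087 -0.187 -0.104 0 0 0.5 -1;-0.087 -0.187 -0.104 0 0 0.5 -1;-0.087 -0.187 -0.104 0 0 0.5 -1;-0.087 -0.187 -0.104 0 0 0.5 -1;-0.087 -0.187 -0.104 0 0 0.5 -1")

```text
time: 30.48
position: [0.6881, 0.1207, 0.264]
tcp_rot: [-0.731, -3.053, 0.001]
wrist_force: [0.1, -0.2, 0.1]
width: 1.001
finger_force: 0.0
```

```bash
python3 - <<'E'
from h import *
mean_state(2); i,im=snap('wrist','w12')
c=im[:300,:,::-1].astype(float)
cv2.imwrite('pics/w12c.png',cv2.resize((np.clip(c/255,0,1)**.6*255).astype(np.uint8),(800,429),interpolation=cv2.INTER_CUBIC))
E
```

```text
at [0.6882 0.1206 0.2641] std [0.0001 0.0001 0.0001] open 88.22234625144421 F [-0.3921  0.2232  0.0558]
```

View pics/w12c.png

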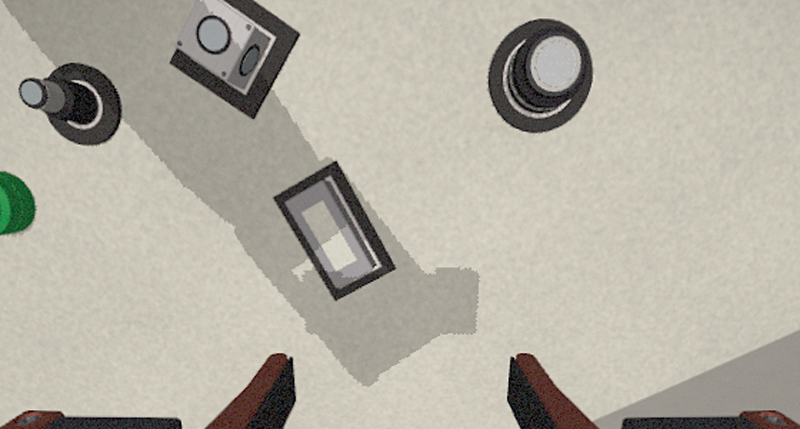

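All four parts stand on their pads: eyepiece (85,103), block (237,45), slide case (335,230), condenser (540,75). Next is a numeric check of the slide case and block against their pads.

```bash
python3 - <<'E'
from h import *
d,im=load('w12'); f=im.astype(int); g=f.max(2)
def rect(m,z,seed):
    return quad(d,m,z,seed)
dark=g<60
k=.7
seed=(335*k,230*k)
# pad outer outline: everything not bench inside region
def region(m,u0,u1,v0,v1):
    x=np.zeros_like(m); x[v0:v1,u0:u1]=m[v0:v1,u0:u1]; return x
md=region(dark,188,280,108,214)
print('pad case',quad(d,md,.006,(335*k,175*k)))
c=max(cv2.findContours(md.astype(np.uint8),cv2.RETR_EXTERNAL,cv2.CHAIN_APPROX_NONE)[0],key=cv2.contourArea)
fill=cv2.erode(cv2.drawContours(np.zeros(md.shape,np.uint8),[c],-1,1,-1),np.ones((5,5)))
top=(fill>0)&(g>60)&(g<300)
n,l,st,_=cv2.connectedComponentsWithStats(top.astype(np.uint8)); print(st[1:][st[1:,4]>20])
j=1+np.argmax(st[1:,4])
print('case top',quad(d,l==j,.036,(235,160)))
cv2.imwrite('pics/x.png',top*255)
# profile across the case, pixel line perpendicular to long side, mid
P=np.array([235,161.]); 
T=lambda p,z:cv2.projectPoints(np.array([[*p,z]]),d['rvec'],d['tvec'],d['intrinsics'],d['distortion'])[0].ravel()
for t in(-.02,0.0,.02):
  for nm,z in(('out',.006),):
    ys=np.arange(-.04,.0401,.001); o=[]
    for y in ys:
        q=T((.6366+t-.0225*y,.076+y),.006); o.append(int(cv2.getRectSubPix(im,(1,1),tuple(map(float,q))).max()))
    print(t,[(int(round(y*1000)),v) for y,v in zip(ys,o)])
E
```

```text
pad case (array([0.6368, 0.0765]), (115.2731704711914, 69.57056427001953), np.float64(0.02199549893199298))
[[ 200  123   67   79 2401]]
case top (array([0.6356, 0.0807]), (90.6469955444336, 47.33781051635742), np.float64(0.023796754982997895))
-0.02 [(-40, 123), (-39, 127), (-38, 132), (-37, 137), (-36, 117), (-35, 83), (-34, 34), (-33, 16), (-32, 20), (-31, 17), (-30, 17), (-29, 18), (-28, 31), (-27, 55), (-26, 73), (-25, 79), (-24, 81), (-23, 82), (-22, 83), (-21, 79), (-20, 78), (-19, 90), (-18, 116), (-17, 130), (-16, 135), (-15, 136), (-14, 139), (-13, 141), (-12, 142), (-11, 141), (-10, 142), (-9, 142), (-8, 143), (-7, 142), (-6, 141), (-5, 140), (-4, 141), (-3, 141), (-2, 142), (-1, 145), (0, 149), (1, 144), (2, 141), (3, 142), (4, 136), (5, 118), (6, 95), (7, 83), (8, 80), (9, 82), (10, 82), (11, 81), (12, 83), (13, 81), (14, 73), (15, 57), (16, 41), (17, 39), (18, 40), (19, 42), (20, 71), (21, 106), (22, 127), (23, 93), (24, 49), (25, 19), (26, 13), (27, 16), (28, 18), (29, 20), (30, 21), (31, 17), (32, 16), (33, 7), (34, 26), (35, 63), (36, 108), (37, 118), (38, 121), (39,
[... 1206 characters left out ...]
), (-14, 191), (-13, 190), (-12, 190), (-11, 192), (-10, 194), (-9, 192), (-8, 192), (-7, 193), (-6, 192), (-5, 191), (-4, 190), (-3, 190), (-2, 190), (-1, 191), (0, 191), (1, 192), (2, 193), (3, 193), (4, 194), (5, 183), (6, 151), (7, 133), (8, 122), (9, 122), (10, 123), (11, 124), (12, 125), (13, 123), (14, 117), (15, 98), (16, 71), (17, 42), (18, 39), (19, 41), (20, 41), (21, 105), (22, 182), (23, 153), (24, 96), (25, 41), (26, 23), (27, 17), (28, 20), (29, 20), (30, 20), (31, 14), (32, 8), (33, 13), (34, 11), (35, 21), (36, 76), (37, 113), (38, 127), (39, 126), (40, 127)][ WARN:0@0.072] global loadsave.cpp:1063 imwrite_ Unsupported depth image for selected encoder is fallbacked to CV_8U.
```

```bash
python3 - <<'E'
from h import *
d,im=load('w12')
def prof(c,a,t,rng):
    e=np.array([np.cos(a),np.sin(a)]);n=np.array([-e[1],e[0]]);o=[]
    for r in rng:
        p=np.array([*(np.array(c)+e*r/1000+n*t/1000),.006])
        q=cv2.projectPoints(p[None],d['rvec'],d['tvec'],d['intrinsics'],d['distortion'])[0].ravel(); o.append((float(r),int(cv2.getRectSubPix(im,(1,1),tuple(map(float,q))).max())))
    return o
for t in(-10,0,10):
  print('case +x',prof((.6367,.0763),.0225,t,range(38,58))); print('case -x',prof((.6367,.0763),.0225+np.pi,t,range(38,58)))
for a in(.504,.504+np.pi/2):
  for t in(-15,15): print('block',a,prof((.4548,.0765),a,t,range(14,42)))
for nm,c,R0 in(('eye',(.4283,-.0733),range(10,36)),('cond',(.5987,.305),range(22,46))):
  for a in([.2,.9,1.6] if nm=='eye' else [-2.6,-1.9,-1.2,2.9]): print(nm,a,prof(c,a,0,R0))
E
```

```text
case +x [(38.0, 120), (39.0, 121), (40.0, 122), (41.0, 120), (42.0, 121), (43.0, 106), (44.0, 84), (45.0, 81), (46.0, 82), (47.0, 86), (48.0, 68), (49.0, 37), (50.0, 18), (51.0, 13), (52.0, 19), (53.0, 19), (54.0, 19), (55.0, 15), (56.0, 18), (57.0, 54)]
case -x [(38.0, 83), (39.0, 85), (40.0, 82), (41.0, 83), (42.0, 83), (43.0, 82), (44.0, 82), (45.0, 83), (46.0, 83), (47.0, 80), (48.0, 68), (49.0, 48), (50.0, 21), (51.0, 13), (52.0, 12), (53.0, 15), (54.0, 15), (55.0, 15), (56.0, 12), (57.0, 37)]
case +x [(38.0, 122), (39.0, 121), (40.0, 123), (41.0, 125), (42.0, 122), (43.0, 122), (44.0, 121), (45.0, 120), (46.0, 111), (47.0, 97), (48.0, 77), (49.0, 46), (50.0, 26), (51.0, 18), (52.0, 19), (53.0, 18), (54.0, 15), (55.0, 16), (56.0, 18), (57.0, 46)]
case -x [(38.0, 82), (39.0, 81), (40.0, 82), (41.0, 82), (42.0, 82), (43.0, 82), (44.0, 82), (45.0, 83), (46.0, 83), (47.0, 80), (48.0, 67), (49.0, 44), (50.0, 19), (51.0, 14), (52.0, 18), (53.0, 15), (54.0, 15), (55.0, 15), (56.0, 20), (57.0, 44)]
case +x [(38.0, 123), (39.0, 124), (40.0, 121), (41.0, 122), (42.0, 124), (43.0, 124), (4
[... 3322 characters left out ...]
, (38.0, 30), (39.0, 31), (40.0, 25), (41.0, 26), (42.0, 28), (43.0, 25), (44.0, 23), (45.0, 18)]
cond -1.2 [(22.0, 10), (23.0, 13), (24.0, 37), (25.0, 67), (26.0, 67), (27.0, 33), (28.0, 10), (29.0, 20), (30.0, 66), (31.0, 113), (32.0, 140), (33.0, 141), (34.0, 86), (35.0, 36), (36.0, 21), (37.0, 24), (38.0, 30), (39.0, 26), (40.0, 25), (41.0, 26), (42.0, 30), (43.0, 26), (44.0, 22), (45.0, 20)]
cond 2.9 [(22.0, 162), (23.0, 155), (24.0, 133), (25.0, 86), (26.0, 36), (27.0, 29), (28.0, 31), (29.0, 21), (30.0, 17), (31.0, 22), (32.0, 20), (33.0, 19), (34.0, 20), (35.0, 17), (36.0, 22), (37.0, 29), (38.0, 27), (39.0, 26), (40.0, 28), (41.0, 25), (42.0, 25), (43.0, 24), (44.0, 20), (45.0, 30)]
```

```bash
python3 -c "
from workcell import env
print(env.finish_job(),env.get_state()['time'])"
```

```text
the job is handed in; nothing more can be done
the job is handed in; nothing more can be done
```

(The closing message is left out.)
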